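# Sort drawdown rods by length and clip them into their racks

## Robot

A 6-joint arm with a two-finger parallel gripper is mounted at the origin on a cart in front of the work surface, level with it; the furniture and walls round the work are solid. World frame = base frame: x ahead of the robot, y to its left, z up, the work surface at z = 0. Lengths are in m, angles in rad, forces in N, time in s.
With the tool pointing down it reaches from about 0.275 to 1 m from the base axis. Payload 8.4 kg.
Tool frame: the origin (TCP) lies midway between the tips of the shut fingers; the grasp point (between the pads) lies 19 mm behind it; z points along the fingers, y is the line along which they close (so a half turn about z gives the same grasp; the last joint's range is limited). The gripper opens to 85 mm and grips with 20 to 120 N. Pads are 22 mm wide; open, the fingers measure 114 mm over their backs; the gripper's body (76 mm by 85 mm) begins 54 mm behind the grasp point. The pads swing forward as they close: fully open they stand 13 mm farther back than shut.
Start: joints at [-1.22, 0.353, 1.633, -0, 1.155, -0.002], TCP at [0.216, -0.587, 0.231] pointing down, gripper open.
Joint ranges: [-2.63, 2.63], [-0.92, 2.1], [0.06, 2.66], [-1.3, 4.44], [0, 2.69], [-3.02, 3.02]. Speed limits (rad/s): [2.22, 2.22, 2.79, 3.14, 3.14, 3.14].

## Interface

Orientations are given as a 3x3 rotation matrix whose columns are the frame's x, y, z axes.
In Python, from cell import env, eyes gives the robot as it stands.
- The arm moves only by the shell command python3 -m creep 'ROWS' [FORCE]. ROWS is JSON, a list of rows, each a list of 7 numbers: the closure in counts, from 0 (fully open) to 255 (shut), then the shift along the tool's x, y, z in m, then the turn, a rotation vector about the tool's x, y, z in rad. In form: [[fingers, x, y, z, ax, ay, az], ...]. A call has 1 to 10 rows; each row is the pose to reach, as a shift and turn from the pose commanded when the call began, along the tool's axes at that moment; what a row does not reach only later rows make up. A row lasts 1/10 s, in which the tool goes at most 50 mm and 8.59 degrees, less where a joint would pass 70% of its speed; a pose out of reach is approached as far as the arm can. A call with a gripper value outside its range is refused whole. The fingers move at their own pace and stop on an object; FORCE is the grip in N (left out, the last holds). Time passes only in rows, so rows that repeat a pose let the fingers close. It gives the time, the measured TCP pose, the force, the opening and the grip force at its end, in the units of the state.
- env.observe(): the state, without advancing time (a new reading comes with each control period).
- eyes.read_camera(name): name is "side" or "top"; returns a dict with "frame" (400x640x3 uint8, red, green, blue), "fx", "fy", "cx", "cy" (pixels), "origin" and "orientation" of the camera in the world. Camera axes: x right, y down, z forward; pixel columns grow to the right and rows downward; lengths in m; the calibration is good to about 2 mm. A picture is of the moment at which its call begins. There is no depth.
- env.job_done(): hands the job in; it is judged then, once.
The state is a dict: "t": time; "qpos": joint angles; "qvel": joint speeds; "joint_torque": joint torques, N m; "ee_pos": TCP position; "tool_rot": TCP orientation; "contact_force": force on the tool from outside, world axes, zero at the start; "moment": the same for the moment, N m; "opening": finger opening in m; "finger_force": force on a finger pad.
Only numpy, scipy, OpenCV 4.12 (cv2) and the standard library are available. Lean on these libraries where they do the work, as an engineer would, in place of code of your own. Each camera call takes 0.05 s, during which the arm holds its last target. There are 200 camera calls.

## Task

Sort the three look-alike drawdown rods by length: clip the two long ones into the two grooves of the long rack and the short one into either groove of the short rack. Lay each rod on its clips, then press it down from above until you feel both ends snap through and it lies level on the saddles, gently enough not to crush the rack (the racks' decks are screwed to a different height each time, so go by feel). Leave everything else on the bench where it is.

Things in the scene. Friction and masses are not known exactly. Their poses are not given: they have to be found in the camera images.
- rod_a_mid (a point): Centre (on the axis, half-way up) of a loose drawdown rod 150 mm long, 70 g (varies by a third): steel shaft 12 mm thick wound with wire, a blue square end cap 14 x 14 mm and 12 mm long at each end so that it does not roll. One of the two long rods. x axis along the rod. On the bench the axis is 7 mm above the surface.
- rod_b_mid (a point): Centre (on the axis, half-way up) of a loose drawdown rod 150 mm long, 70 g (varies by a third): steel shaft 12 mm thick wound with wire, a blue square end cap 14 x 14 mm and 12 mm long at each end so that it does not roll. The other long rod, the same as the first. x axis along the rod. On the bench the axis is 7 mm above the surface.
- rod_c_mid (a point): Centre (on the axis, half-way up) of a loose drawdown rod 120 mm long, 70 g (varies by a third): steel shaft 12 mm thick wound with wire, a blue square end cap 14 x 14 mm and 12 mm long at each end so that it does not roll. The one short rod; otherwise the same as the long ones. x axis along the rod. On the bench the axis is 7 mm above the surface.
- rack_long: Fixed rack for the 150 mm rods: base 170 x 106 mm, origin under its centre, x along its two grooves, 46 mm apart. The grey deck stands on height screws, 0 to 12 mm above its lowest; the setting differs each time and is not reported: feel for it. Each groove has two pairs of white sprung clips 52 mm either side of the middle (12 mm long, beads 8.5 mm apart), with hard saddles below.
- rack_short: Fixed rack for the 120 mm rod: like the long one (its own deck height), base 140 x 106 mm, clips 37 mm either side of the middle. Both: the rod snaps through its clips at 10 to 15 N; its caps go outside the clips (5 mm play). The middle 48 mm of a groove is a trough, walls level with the seated axis, 15 mm apart: gripping fingers cannot follow, so let go and push with shut fingers.
- rack_long_groove1 (a point): Seat of one of the two grooves of the long rack (23 mm to +y of its middle): where the centre of a 150 mm rod lies once home if the deck is at its lowest (20 mm above the bench); the true seat is 0 to 12 mm higher. x axis along the groove, y across, z up. A rod laid on the closed clips stops 15 mm above its true seat; its top is 6 mm above its axis.
- rack_long_groove2 (a point): Seat of one of the two grooves of the long rack (23 mm to -y of its middle): where the centre of a 150 mm rod lies once home if the deck is at its lowest (20 mm above the bench); the true seat is 0 to 12 mm higher. x axis along the groove, y across, z up. A rod laid on the closed clips stops 15 mm above its true seat; its top is 6 mm above its axis.
- rack_short_groove1 (a point): Seat of one of the two grooves of the short rack (23 mm to +y of its middle): where the centre of a 120 mm rod lies once home if the deck is at its lowest (20 mm above the bench); the true seat is 0 to 12 mm higher. x axis along the groove, y across, z up. A rod laid on the closed clips stops 15 mm above its true seat; its top is 6 mm above its axis.
- rack_short_groove2 (a point): Seat of one of the two grooves of the short rack (23 mm to -y of its middle): where the centre of a 120 mm rod lies once home if the deck is at its lowest (20 mm above the bench); the true seat is 0 to 12 mm higher. x axis along the groove, y across, z up. A rod laid on the closed clips stops 15 mm above its true seat; its top is 6 mm above its axis.
- tape_roll: Bystander: roll of brown tape, 100 mm across, 48 mm high; origin at the centre of its underside.
- calculator: Bystander: pocket calculator 118 x 72 x 16 mm, lying flat; origin at the centre of its underside.
- brush: Bystander: flat paint brush 185 x 27 x 10 mm, lying along its x; origin at the centre of its underside.
- jar_tall: Bystander: ink jar with yellow lid, 63 mm across, 72 mm high; origin at the centre of its underside.
- jar_low: Bystander: low ink jar with yellow lid, 63 mm across, 50 mm high; origin at the centre of its underside.
- dish: Bystander: white weighing dish, 71 mm across, 18 mm high; origin at the centre of its underside.

How it is judged:
At the end, for the whole second after the job is handed in: Both 150 mm rods lie in the long rack's grooves and the 120 mm rod in a short rack's groove, at rest: each centre within 8 mm along and 4 mm across of the groove's seat point, from 3 mm below to 13.5 mm above it (snapped home at any deck height), axis within 0.06 rad of the groove's (((x of rod_a_mid in the frame of rack_long_groove1 between -0.008 and 0.008 m and y of rod_a_mid in the frame of rack_long_groove1 between -0.004 and 0.004 m and z of rod_a_mid in the frame of rack_long_groove1 between -0.003 and 0.0135 m and angle between the x axis of rod_a_mid and the x axis of rack_long_groove1, either way round below 0.06 rad) or (x of rod_a_mid in the frame of rack_long_groove2 between -0.008 and 0.008 m and y of rod_a_mid in the frame of rack_long_groove2 between -0.004 and 0.004 m and z of rod_a_mid in the frame of rack_long_groove2 between -0.003 and 0.0135 m and angle between the x axis of rod_a_mid and the x axis of rack_long_groove2, either way round below 0.06 rad)) and ((x of rod_b_mid in the frame of rack_long_groove1 between -0.008 and 0.008 m and y of rod_b_mid in the frame of rack_long_groove1 between -0.004 and 0.004 m and z of rod_b_mid in the frame of rack_long_groove1 between -0.003 and 0.0135 m and angle between the x axis of rod_b_mid and the x axis of rack_long_groove1, either way round below 0.06 rad) or (x of rod_b_mid in the frame of rack_long_groove2 between -0.008 and 0.008 m and y of rod_b_mid in the frame of rack_long_groove2 between -0.004 and 0.004 m and z of rod_b_mid in the frame of rack_long_groove2 between -0.003 and 0.0135 m and angle between the x axis of rod_b_mid and the x axis of rack_long_groove2, either way round below 0.06 rad)) and ((x of rod_c_mid in the frame of rack_short_groove1 between -0.008 and 0.008 m and y of rod_c_mid in the frame of rack_short_groove1 between -0.004 and 0.004 m and z of rod_c_mid in the frame of rack_short_groove1 between -0.003 and 0.0135 m and angle between the x axis of rod_c_mid and the x axis of rack_short_groove1, either way round below 0.06 rad) or (x of rod_c_mid in the frame of rack_short_groove2 between -0.008 and 0.008 m and y of rod_c_mid in the frame of rack_short_groove2 between -0.004 and 0.004 m and z of rod_c_mid in the frame of rack_short_groove2 between -0.003 and 0.0135 m and angle between the x axis of rod_c_mid and the x axis of rack_short_groove2, either way round below 0.06 rad)) and linear speed of each of rod_a, rod_b, rod_c below 0.02 m/s); the robot touches nothing.
It fails at once if the long rack is crushed (more than 45 N on it) (contact force between rack_long and anything else above 45 N).
It fails at once if the short rack is crushed (more than 45 N on it) (contact force between rack_short and anything else above 45 N).
It fails at once if a bystander (tape roll, calculator, brush, jar or dish) is disturbed: moved more than 20 mm (distance of any of tape_roll, calculator, brush, jar_tall, jar_low, dish from where it was at the start of the episode above 0.02 m).
It also fails if it takes over 72 s, if anything falls off the work surface, if the arm or the gripper's body presses on something with over 40 N, if the wrist force passes 120 N, or if a joint passes its speed limit or range.

## Working session

There is one attempt and no reset: what is moved stays moved. The work goes in short steps, Python scripts to look and compute and a shell command to move; the robot and the scene stay as the last step left them, time stands still between calls to the robot, and variables do not carry over. Pictures are saved under pics/ and viewed, at most 10 in all, crops included, and the job is handed in when it is done.

```bash
ls; mkdir -p pics; python3 - <<'E'
from cell import env, eyes
import cv2,numpy as np
for n in("top","side"):
    c=eyes.read_camera(n); cv2.imwrite(f"pics/{n}0.png",c["frame"][:,:,::-1])
    np.savez(f"{n}0.npz",**c)
    print(n,c["fx"],c["fy"],c["cx"],c["cy"],np.round(c["origin"],3),np.round(c["orientation"],3).tolist())
s=env.observe();print({k:np.round(v,3).tolist() for k,v in s.items()})
E
```

```text
pics
top 414.7249212839213 414.7249212839213 319.5232680247653 194.11974004162155 [ 0.364 -0.008  1.129] [[-0.075, -0.975, 0.21], [-0.997, 0.073, -0.015], [-0.001, -0.21, -0.978]]
side 378.4904115525555 378.4904115525555 320.77751621413097 197.10011395040019 [ 0.561 -1.114  0.575] [[0.999, -0.002, 0.038], [-0.035, -0.426, 0.904], [0.015, -0.905, -0.426]]
{'t': 0.1, 'qpos': [-1.22, 0.354, 1.634, 0.0, 1.155, -0.002], 'qvel': [0.001, 0.0, 0.0, 0.002, -0.001, -0.001], 'joint_torque': [-0.001, -60.636, -34.282, -0.0, 0.004, -0.0], 'ee_pos': [0.216, -0.586, 0.231], 'tool_rot': [[0.938, 0.346, -0.0], [0.346, -0.938, 0.001], [0.0, -0.001, -1.0]], 'contact_force': [-0.06, 0.005, -0.351], 'moment': [0.037, 0.0, -0.008], 'finger_force': 0.0, 'opening': 0.085}
```

View pics/top0.png

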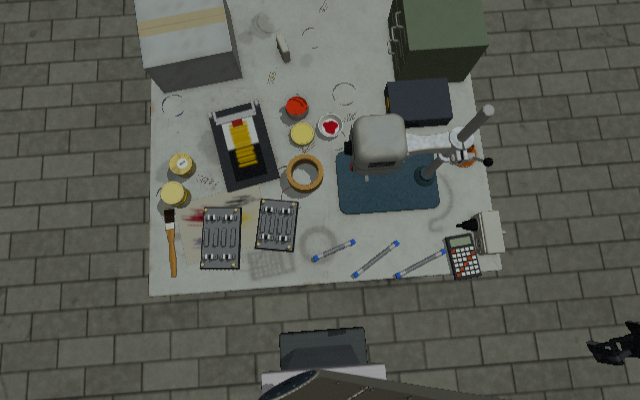

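View pics/side0.png

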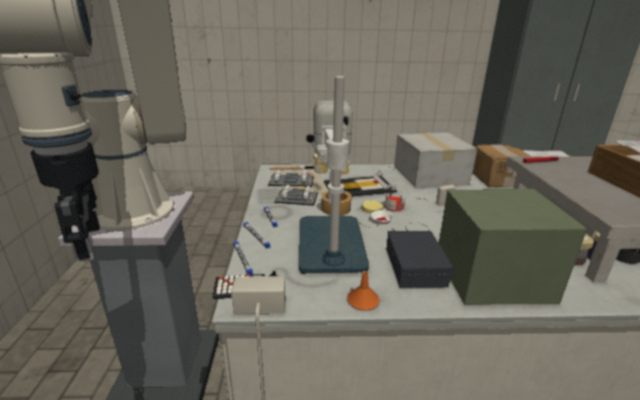

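The top view shows the long rack at about (221,238), the short rack at (277,225), and the blue-capped rods at (333,251) (short), (375,259) and (420,264). Next I'll measure them.

```bash
cat > h.py <<'E'
import numpy as np,cv2
from cell import env,eyes
def ray(c,uv,z):
    d=np.array([(uv[0]-c["cx"])/c["fx"],(uv[1]-c["cy"])/c["fy"],1.0]); d=c["orientation"]@d
    o=np.array(c["origin"]); return (o+d*(z-o[2])/d[2])
def proj(c,P):
    q=np.array(c["orientation"]).T@(np.array(P)-c["origin"]); return q[0]/q[2]*c["fx"]+c["cx"],q[1]/q[2]*c["fy"]+c["cy"]
def blobs(m,amin):
    n,l,s,ce=cv2.connectedComponentsWithStats(m.astype(np.uint8)); return [(ce[i],s[i,4]) for i in range(1,n) if s[i,4]>=amin]
def rods(c,z=.007):
    h=cv2.cvtColor(c["frame"],cv2.COLOR_RGB2HSV); m=(h[...,0]>100)&(h[...,0]<125)&(h[...,1]>140)&(h[...,2]>70)
    return [(np.round(b,1),a,np.round(ray(c,b,z),4)) for b,a in blobs(m,4)]
E
python3 - <<'E'
from h import *
for n in("top","side"):
    c=dict(np.load(f"{n}0.npz")); print(n)
    for r in rods(c): print(*r)
c=dict(np.load("top0.npz")); f=c["frame"]
cr=f[195:285,190:310]; cv2.imwrite("pics/crop.png",cv2.resize(cr,None,fx=6.6,fy=6.6,interpolation=cv2.INTER_CUBIC)[:,:,::-1])
m=(f.max(2)<60).astype(np.uint8); m[:195]=0;m[285:]=0;m[:,:195]=0;m[:,305:]=0
k=np.ones((5,5)); m=cv2.morphologyEx(m,cv2.MORPH_CLOSE,k)
for ct in cv2.findContours(m,cv2.RETR_EXTERNAL,2)[0]:
    if cv2.contourArea(ct)>500:
        r=cv2.minAreaRect(ct);b=cv2.boxPoints(r);print(r); print(np.round([ray(c,p,.01) for p in b],4))
E
```

```text
top
[352.4 241.5] 19 [ 0.467  -0.1044  0.007 ]
[395.9 242.8] 19 [ 0.4546 -0.2213  0.007 ]
[443.1 251.1] 18 [ 0.423 -0.345  0.007]
[315.4 257.5] 21 [ 0.4318 -0.0017  0.007 ]
[355.7 274.2] 20 [ 0.38   -0.1053  0.007 ]
[398.  275.3] 22 [ 0.3687 -0.217   0.007 ]
side
[274.1 223.9] 8 [ 0.4627 -0.1011  0.007 ]
[235.  242.5] 4 [ 0.362  -0.2061  0.007 ]
[266.7 244.8] 12 [ 0.451  -0.2188  0.007 ]
[249.5 271.3] 15 [ 0.42   -0.3399  0.007 ]
((220.65953063964844, 237.85227966308594), (39.4323844909668, 63.1456184387207), 2.2025980949401855)
[[0.4253 0.3069 0.01  ]
 [0.5956 0.2978 0.01  ]
 [0.5833 0.1901 0.01  ]
 [0.4135 0.2026 0.01  ]]
((276.29296875, 225.16822814941406), (38.895877838134766, 50.351985931396484), 5.90614128112793)
[[0.4685 0.1599 0.01  ]
 [0.6046 0.1399 0.01  ]
 [0.5854 0.0343 0.01  ]
 [0.45   0.057  0.01  ]]
```

View pics/crop.png

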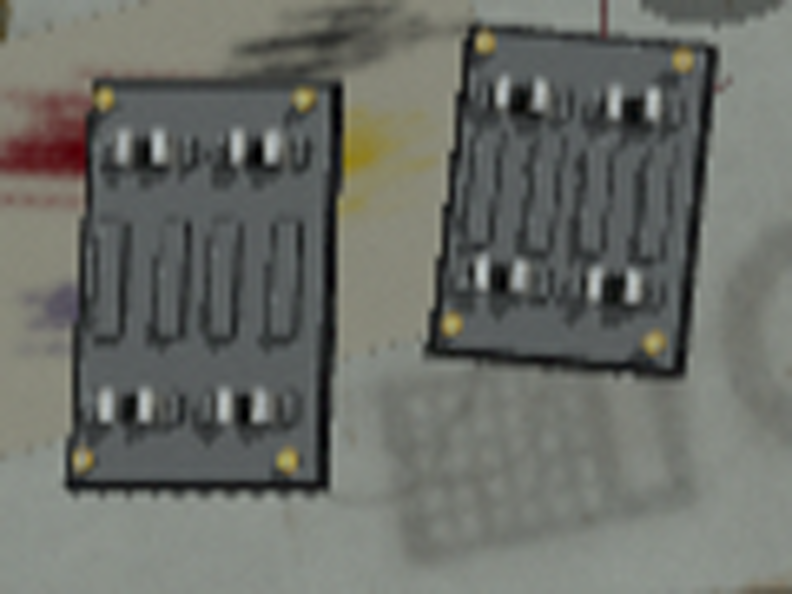

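The crop shows both racks clearly. Each has four white clip pairs: long at crop (143,150), (257,150), (125,407), (240,407); short at (522,97), (635,105), (502,277), (614,287). Next I'll fit the grooves from the clips.

```bash
cat >> h.py <<'E'
def go(P,yaw):
    "tool-frame shift and z turn to world P with tool x at yaw (deg), tool down"
    s=env.observe(); R=np.array(s["tool_rot"]); y=np.radians(yaw)
    T=np.array([[np.cos(y),np.sin(y),0],[np.sin(y),-np.cos(y),0],[0,0,-1]])
    r=cv2.Rodrigues(R.T@T)[0].ravel()
    print("shift",np.round(R.T@(np.array(P)-s["ee_pos"]),4),"turn",np.round(r,3),"ee",np.round(s["ee_pos"],4),"t",round(float(s["t"]),2))
E
python3 - <<'E'
from h import *
c=dict(np.load("top0.npz")); f=c["frame"]; g=cv2.resize(f[195:285,190:310],None,fx=8,fy=8,interpolation=cv2.INTER_CUBIC)
h=cv2.cvtColor(g,cv2.COLOR_RGB2HSV)
guess=dict(long=[(143,150),(257,150),(125,407),(240,407)],short=[(522,97),(635,105),(502,277),(614,287)])
for k,v in guess.items():
    P=[]
    for u,w in v:
        u,w=u*8/6.6,w*8/6.6; x0,y0=int(u-40),int(w-30)
        sub=h[y0:y0+60,x0:x0+80]; m=(sub[...,2]>150)&(sub[...,1]<60)
        b=sorted(blobs(m,40),key=lambda t:-t[1])[:2]
        q=np.mean([i[0] for i in b],0)+(x0,y0); q=(q+.5)/8-.5+(190,195)
        P.append(ray(c,q,.036)); print(k,[(np.round(i[0],0),i[1]) for i in b],np.round(q,2),np.round(P[-1],4))
    P=np.array(P)[:,:2]; ctr=P.mean(0); ax=(P[0]+P[1]-P[2]-P[3])/2; ay=(P[0]+P[2]-P[1]-P[3])/2
    a=ax/np.linalg.norm(ax); n=np.array([-a[1],a[0]])
    print(k,ctr.round(4),"len",np.linalg.norm(ax),"w",np.linalg.norm(ay),"yaw",np.degrees(np.arctan2(ax[1],ax[0])),"yaw from w",np.degrees(np.arctan2(-ay[0],ay[1])),"g1",ctr+.023*n,"g2",ctr-.023*n)
print("drill head edge",ray(c,(365,172),.3),ray(c,(350,160),.25))
go((.396,-.280,.06),113)
E
```

```text
long [(array([59., 25.]), np.int32(390)), (array([16., 25.]), np.int32(278))] [210.85 216.54] [0.5586 0.268  0.036 ]
long [(array([58., 25.]), np.int32(393)), (array([16., 25.]), np.int32(342))] [228.07 216.56] [0.5551 0.2223 0.036 ]
long [(array([17., 28.]), np.int32(395)), (array([65., 27.]), np.int32(378))] [208.54 255.93] [0.4549 0.2762 0.036 ]
long [(array([21., 28.]), np.int32(379)), (array([65., 30.]), np.int32(338))] [226.19 256.06] [0.4512 0.2302 0.036 ]
long [0.505  0.2492] len 0.10414919402507683 w 0.04602545093164994 yaw -4.406366144484033 yaw from w -4.532413764855997 g1 [0.50673647 0.27209238] g2 [0.5032023  0.22622834]
short [(array([17., 23.]), np.int32(314)), (array([63., 26.]), np.int32(296))] [268.55 208.53] [0.5688 0.1137 0.036 ]
short [(array([62., 27.]), np.int32(336)), (array([16., 26.]), np.int32(317))] [285.57 210.03] [0.5613 0.0685 0.036 ]
short [(array([16., 25.]), np.int32(361)), (array([61., 28.]), np.int32(307))] [265.39 235.96] [0.496  0.1256 0.036 ]
short [(array([63., 29.]), np.int32(362)), (array([17., 26.]), np.int32(337))] [282.55 237.6 ] [0.4883 0.0807 0.036 ]
short [0.5286 0.0971] len 0.07389943595742547 w 0.04567980884956517 yaw -9.393813978614366 yaw from w -9.578344273169032 g1 [0.53231908 0.11979382] g2 [0.52481099 0.07441069]
drill head edge [ 0.58083481 -0.11846597  0.3       ] [ 0.62369533 -0.09479327  0.25      ]
shift [ 0.2748 -0.2248  0.1709] turn [-1.000e-03 -1.000e-03 -1.619e+00] ee [ 0.2158 -0.5861  0.2307] t 0.1
```

```bash
python3 -m creep '[[120,0.275,-0.225,0.11,0,0,-1.4],[120,0.275,-0.225,0.11,0,0,-1.4],[120,0.275,-0.225,0.11,0,0,-1.4],[120,0.275,-0.225,0.11,0,0,-1.4],[120,0.275,-0.225,0.11,0,0,-1.4],[120,0.275,-0.225,0.11,0,0,-1.4],[120,0.275,-0.225,0.15,0,0,-1.4],[120,0.275,-0.225,0.17,0,0,-1.4],[120,0.275,-0.225,0.17,0,0,-1.4],[120,0.275,-0.225,0.17,0,0,-1.4]]' 30; python3 -c "
from h import *
go((.396,-.280,.002),113)"
```

```text
t: 1.1
ee_pos: [0.3955, -0.2782, 0.0592]
tool_rot: [[-0.189, 0.982, -0.004], [0.982, 0.189, 0.003], [0.003, -0.003, -1.0]]
contact_force: [-0.1, 0.3, 0.9]
opening: 0.0452
finger_force: 0.0
shift [-0.0021  0.0004  0.0572] turn [-0.003 -0.003 -0.212] ee [ 0.3955 -0.2782  0.0592] t 1.1
```

```bash
python3 -m creep '[[120,0,0,0.02,0,0,-0.15],[120,0,0,0.04,0,0,-0.215],[120,0,0,0.05,0,0,-0.215],[120,0,0,0.056,0,0,-0.215],[160,0,0,0.056,0,0,-0.215],[200,0,0,0.056,0,0,-0.215],[255,0,0,0.056,0,0,-0.215],[255,0,0,0.056,0,0,-0.215],[255,0,0,0.056,0,0,-0.215],[255,0,0,0.056,0,0,-0.215]]' 30; python3 -m creep '[[255,0,0,0,0,0,0],[255,0,0,-0.02,0,0,0],[255,0,0,-0.05,0,0,0],[255,0,0,-0.09,0,0,0],[255,0,0,-0.1,0,0,0]]';python3 -c "
from h import *
go((.507,.272,.09),175.5)"
```

```text
t: 2.1
ee_pos: [0.3967, -0.2807, 0.0059]
tool_rot: [[-0.387, 0.922, 0.001], [0.922, 0.387, -0.001], [-0.001, 0.001, -1.0]]
contact_force: [-1.4, 0.2, 6.4]
opening: 0.0105
finger_force: 29.7
t: 2.6
ee_pos: [0.398, -0.2816, 0.1088]
tool_rot: [[-0.386, 0.922, 0.004], [0.922, 0.387, -0.003], [-0.005, 0.003, -1.0]]
contact_force: [0.4, -0.1, -0.6]
opening: 0.0106
finger_force: 29.5
shift [0.4685 0.3145 0.0176] turn [ 0.     0.006 -1.095] ee [ 0.398  -0.2816  0.1088] t 2.6
```

```bash
python3 - <<'E'
from h import *
ims=[]
s=env.observe()
for n in("top","side"):
    c=eyes.read_camera(n); u,v=map(int,proj(c,s["ee_pos"])); f=c["frame"]; print(n,u,v)
    for r in rods(c,.1): print(*r)
    u=min(max(u,40),600);v=min(max(v,40),360); ims.append(cv2.resize(f[v-40:v+40,u-40:u+40],(400,400),interpolation=cv2.INTER_CUBIC))
cv2.imwrite("pics/hold.png",np.hstack(ims)[:,:,::-1])
print(s["ee_pos"])
E
```

```text
top 430 260
[352.4 241.5] 19 [ 0.4584 -0.0964  0.1   ]
[396.  242.8] 20 [ 0.4472 -0.2039  0.1   ]
[315.4 257.5] 21 [ 0.4261 -0.0022  0.1   ]
[405.9 273.2] 21 [ 0.3717 -0.2194  0.1   ]
[355.7 274.2] 20 [ 0.3787 -0.0972  0.1   ]
side 241 223
[274.1 223.9] 8 [ 0.4787 -0.2671  0.1   ]
[247.2 235.9] 21 [ 0.4186 -0.3253  0.1   ]
[266.7 244.8] 12 [ 0.469  -0.3655  0.1   ]
[ 0.39795861 -0.28155269  0.10878522]
```

View pics/hold.png

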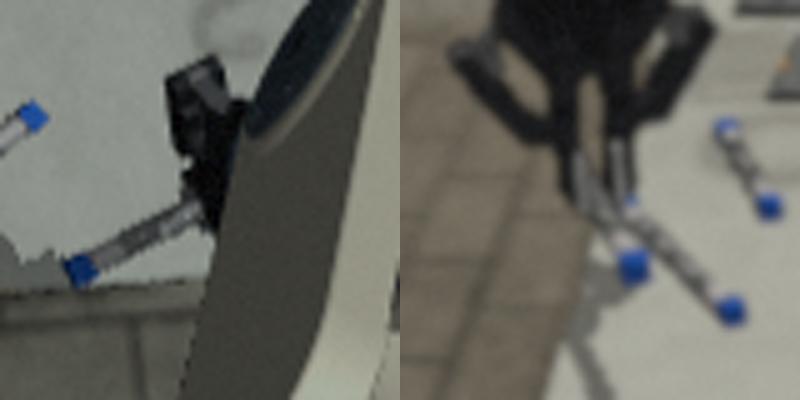

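The picture shows rod A held level in the fingertips, with its caps clear. Now to the long rack.

```bash
python3 -m creep '[[255,0.468,0.315,0,0,0,-1.095],[255,0.468,0.315,0,0,0,-1.095],[255,0.468,0.315,0,0,0,-1.095],[255,0.468,0.315,0,0,0,-1.095],[255,0.468,0.315,0,0,0,-1.095],[255,0.468,0.315,0,0,0,-1.095],[255,0.468,0.315,0,0,0,-1.095],[255,0.468,0.315,0,0,0,-1.095],[255,0.468,0.315,0,0,0,-1.095],[255,0.468,0.315,0,0,0,-1.095]]'; python3 -m creep '[[255,0,0,0,0,0,0],[255,0,0,0,0,0,0]]'; python3 - <<'E'
from h import *
go((.507,.272,.07),175.5)
c=eyes.read_camera("top")
for z in(.09,.1):
  for r in rods(c,z): print(*r)
E
```

```text
t: 3.7
ee_pos: [0.4923, 0.212, 0.1034]
tool_rot: [[-0.997, 0.078, -0.002], [0.078, 0.997, -0.001], [0.002, -0.001, -1.0]]
contact_force: [1.1, -0.8, 0.3]
opening: 0.0104
finger_force: 29.5
t: 3.9
ee_pos: [0.4922, 0.2108, 0.1034]
tool_rot: [[-0.997, 0.076, -0.003], [0.076, 0.997, -0.001], [0.002, -0.001, -1.0]]
contact_force: [-0.5, -0.6, -1.5]
opening: 0.0103
finger_force: 29.6
shift [-0.0102  0.0622  0.0333] turn [-0.001 -0.002  0.002] ee [0.4922 0.2108 0.1034] t 3.9
[229.1 209.4] 19 [0.5638 0.2077 0.09  ]
[352.4 241.5] 19 [ 0.4593 -0.0973  0.09  ]
[395.9 242.8] 19 [ 0.4479 -0.2055  0.09  ]
[315.4 257.6] 20 [ 0.4264 -0.0022  0.09  ]
[355.7 274.2] 20 [ 0.3788 -0.0981  0.09  ]
[229.1 209.4] 19 [0.5619 0.2057 0.1   ]
[352.4 241.5] 19 [ 0.4584 -0.0964  0.1   ]
[395.9 242.8] 19 [ 0.4471 -0.2036  0.1   ]
[315.4 257.6] 20 [ 0.4258 -0.0022  0.1   ]
[355.7 274.2] 20 [ 0.3787 -0.0972  0.1   ]
```

```bash
python3 -m creep '[[255,-0.01,0.045,0.01,0,0,0],[255,-0.01,0.062,0.03,0,0,0],[255,-0.01,0.062,0.045,0,0,0],[255,-0.01,0.062,0.048,0,0,0],[255,-0.01,0.062,0.048,0,0,0]]';  python3 - <<'E'
from h import *
go((.507,.272,.05),175.5)
c=eyes.read_camera("top")
for r in rods(c,.055)[:1]: print(*r)
E
```

```text
t: 4.45
ee_pos: [0.5071, 0.269, 0.0563]
tool_rot: [[-0.997, 0.08, -0.003], [0.08, 0.997, -0.002], [0.002, -0.002, -1.0]]
contact_force: [0.1, -0.0, -0.3]
opening: 0.0103
finger_force: 29.6
shift [0.0004 0.003  0.0063] turn [-0.002 -0.002 -0.002] ee [0.5071 0.269  0.0563] t 4.45
[210.  208.5] 20 [0.5768 0.265  0.055 ]
```

```bash
python3 -m creep '[[255,0,0.0025,0.001,0,0,0],[255,0,0.0025,0.002,0,0,0],[255,0,0.0025,0.004,0,0,0]]'; python3 -m creep '[[255,0,0,0.001,0,0,0],[255,0,0,0.002,0,0,0]]'; python3 -m creep '[[255,0,0,0.001,0,0,0],[255,0,0,0.002,0,0,0]]';python3 -m creep '[[255,0,0,0.001,0,0,0],[255,0,0,0.002,0,0,0]]'
```

```text
t: 4.8
ee_pos: [0.5089, 0.2737, 0.0539]
tool_rot: [[-0.997, 0.079, 0.001], [0.079, 0.997, 0.001], [-0.001, 0.001, -1.0]]
contact_force: [-1.0, -0.3, -0.2]
opening: 0.0105
finger_force: 29.6
t: 5.0
ee_pos: [0.5084, 0.2737, 0.0513]
tool_rot: [[-0.997, 0.079, 0.0], [0.079, 0.997, 0.0], [-0.0, 0.0, -1.0]]
contact_force: [0.6, -1.1, -0.2]
opening: 0.0104
finger_force: 29.6
t: 5.2
ee_pos: [0.5084, 0.2737, 0.0492]
tool_rot: [[-0.997, 0.079, -0.0], [0.079, 0.997, -0.0], [0.0, -0.0, -1.0]]
contact_force: [-0.6, -0.0, 0.0]
opening: 0.0102
finger_force: 29.6
t: 5.4
ee_pos: [0.5084, 0.2737, 0.0472]
tool_rot: [[-0.997, 0.079, -0.0], [0.079, 0.997, -0.0], [0.0, -0.0, -1.0]]
contact_force: [0.0, 1.0, 0.1]
opening: 0.0101
finger_force: 29.6
```

```bash
python3 -m creep '[[255,0,-0.0015,0.001,0,0,0],[255,0,-0.0015,0.002,0,0,0]]'; python3 -m creep '[[255,0,0,0.001,0,0,0],[255,0,0,0.002,0,0,0]]';python3 -m creep '[[255,0,0,0.001,0,0,0],[255,0,0,0.002,0,0,0]]'
```

```text
t: 5.6
ee_pos: [0.5082, 0.272, 0.0452]
tool_rot: [[-0.997, 0.079, -0.0], [0.079, 0.997, -0.0], [0.0, -0.0, -1.0]]
contact_force: [-0.1, -0.2, -0.7]
opening: 0.0106
finger_force: 29.6
t: 5.8
ee_pos: [0.5083, 0.2721, 0.0432]
tool_rot: [[-0.997, 0.079, 0.0], [0.079, 0.997, 0.0], [-0.0, 0.0, -1.0]]
contact_force: [1.0, -0.1, -0.3]
opening: 0.0104
finger_force: 29.6
t: 6.0
ee_pos: [0.5083, 0.2721, 0.0412]
tool_rot: [[-0.997, 0.079, -0.0], [0.079, 0.997, -0.0], [0.0, -0.0, -1.0]]
contact_force: [0.3, -0.6, -0.7]
opening: 0.0103
finger_force: 29.6
```

```bash
for i in 1 2 3; do python3 -m creep '[[255,0,0,0.001,0,0,0],[255,0,0,0.002,0,0,0]]' | grep -E 'pos|contact'; done
```

```text
ee_pos: [0.5083, 0.2722, 0.0392]
contact_force: [0.4, 0.3, -0.9]
ee_pos: [0.5083, 0.2722, 0.0372]
contact_force: [-0.4, -0.6, -1.1]
ee_pos: [0.5088, 0.2729, 0.0358]
contact_force: [-1.4, 3.4, 5.6]
```

```bash
python3 -m creep '[[255,0,0,0,0,0,0],[165,0,0,-0.001,0,0,0],[165,0,0,-0.001,0,0,0],[165,0,0,-0.001,0,0,0],[165,0,0,-0.01,0,0,0],[165,0,0,-0.03,0,0,0],[255,0,0,-0.03,0,0,0],[255,0,0,-0.03,0,0,0],[255,0,0,-0.03,0,0,0],[255,0,0,-0.03,0,0,0]]';  python3 - <<'E'
from h import *
go((.5067,.272,.055),175.5)
c=eyes.read_camera("top"); cv2.imwrite("pics/laid.png",cv2.resize(c["frame"][195:285,190:310],(800,600),interpolation=cv2.INTER_CUBIC)[:,:,::-1])
for r in rods(c,.037): print(*r)
c=eyes.read_camera("side")
for r in rods(c,.037): print(*r)
E
```

```text
t: 7.6
ee_pos: [0.5079, 0.2719, 0.0647]
tool_rot: [[-0.997, 0.079, -0.001], [0.079, 0.997, -0.001], [0.001, -0.001, -1.0]]
contact_force: [0.1, 1.2, 0.3]
opening: -0.0001
finger_force: 0.0
shift [0.0012 0.     0.0097] turn [-0.001 -0.001 -0.   ] ee [0.5079 0.2719 0.0647] t 7.6
[210.2 209.4] 20 [0.5778 0.2693 0.037 ]
[352.4 241.5] 19 [ 0.4642 -0.1018  0.037 ]
[395.9 242.8] 19 [ 0.4522 -0.2156  0.037 ]
[315.4 257.5] 21 [ 0.43   -0.0018  0.037 ]
[355.7 274.2] 20 [ 0.3796 -0.1027  0.037 ]
[274.1 223.9] 8 [ 0.4679 -0.1546  0.037 ]
[266.7 244.8] 12 [ 0.4568 -0.2661  0.037 ]
```

View pics/laid.png

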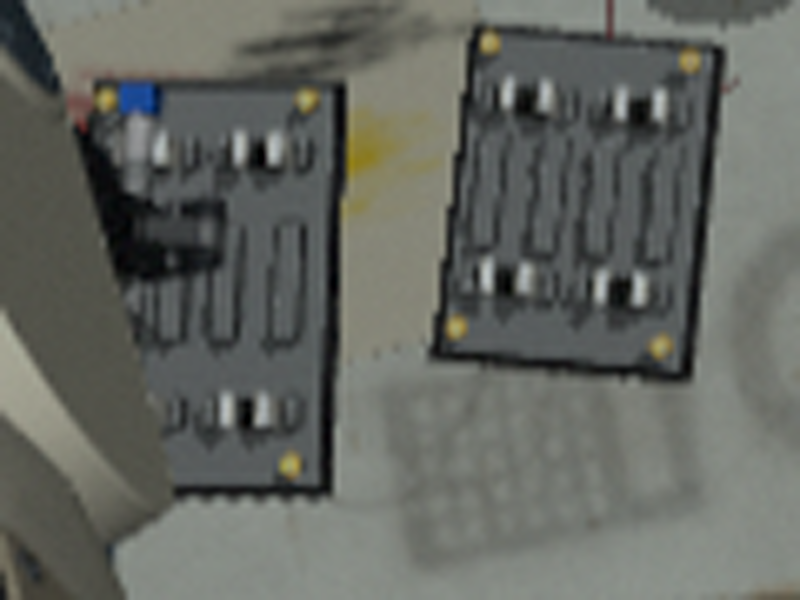

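The picture shows rod A lying on the groove 1 clips, with its far cap at (137,98) outside the clip, in line. Now I'll press it down.

```bash
python3 -m creep '[[255,0.001,0,0.01,0,0,0],[255,0.001,0,0.016,0,0,0],[255,0.001,0,0.019,0,0,0]]'| grep -E 'pos|contact'; for i in 1 2 3; do python3 -m creep '[[255,0,0,0.001,0,0,0],[255,0,0,0.002,0,0,0]]' | grep -E 'pos|contact'; done
```

```text
ee_pos: [0.5066, 0.2719, 0.045]
contact_force: [0.4, 0.2, -0.5]
ee_pos: [0.5073, 0.2722, 0.0441]
contact_force: [0.7, -0.3, 0.3]
ee_pos: [0.5074, 0.2723, 0.0424]
contact_force: [-0.1, 0.5, 0.9]
ee_pos: [0.5078, 0.2725, 0.0412]
contact_force: [-1.9, -0.8, 13.1]
```

```bash
for i in 1 2 3 4; do python3 -m creep '[[255,0,0,0.001,0,0,0]]' | grep -E 'pos|contact'; done
```

```text
ee_pos: [0.5079, 0.2726, 0.0405]
contact_force: [-2.8, -1.7, 14.5]
ee_pos: [0.5081, 0.2726, 0.0397]
contact_force: [-2.0, -1.9, 14.0]
ee_pos: [0.5082, 0.2726, 0.0387]
contact_force: [-0.6, -1.7, 10.5]
ee_pos: [0.5082, 0.2725, 0.0372]
contact_force: [0.5, -0.5, 1.2]
```

```bash
for i in 1 2 3 4 5; do python3 -m creep '[[255,0,0,0.001,0,0,0],[255,0,0,0.002,0,0,0]]' | grep -E 'pos|contact'; done
```

```text
ee_pos: [0.5078, 0.2725, 0.0348]
contact_force: [-1.3, -0.8, 8.2]
ee_pos: [0.5075, 0.2726, 0.0329]
contact_force: [-2.6, 0.1, 10.9]
ee_pos: [0.5072, 0.2723, 0.0303]
contact_force: [-0.2, 0.3, -0.6]
ee_pos: [0.5071, 0.2721, 0.0279]
contact_force: [0.5, 0.1, -0.3]
ee_pos: [0.5073, 0.2723, 0.0266]
contact_force: [-4.0, -1.7, 16.7]
```

Both ends snapped, at about 0.039 and 0.032, and the rod bottomed at 0.027, which suggests a deck height of about 1 mm. Rod B next.

```bash
python3 -m creep '[[255,0,0,-0.03,0,0,0],[120,0,0,-0.06,0,0,0]]' | grep -E 'pos|contact'; python3 - <<'E'
from h import *
go((.417,-.163,.06),122.7)
E
```

```text
ee_pos: [0.5065, 0.2718, 0.0861]
contact_force: [0.2, 0.1, -0.5]
shift [ 0.055  -0.4405  0.0268] turn [-0.002 -0.001  0.921] ee [0.5065 0.2718 0.0861] t 10.2
```

```bash
python3 -m creep '[[120,0.055,-0.44,0,0,0,0.92],[120,0.055,-0.44,0,0,0,0.92],[120,0.055,-0.44,0,0,0,0.92],[120,0.055,-0.44,0,0,0,0.92],[120,0.055,-0.44,0,0,0,0.92],[120,0.055,-0.44,0,0,0,0.92],[120,0.055,-0.44,0,0,0,0.92],[120,0.055,-0.44,0,0,0,0.92],[120,0.055,-0.44,0.02,0,0,0.92],[120,0.055,-0.44,0.02,0,0,0.92]]'| grep -E 'pos|contact'; python3 - <<'E'
from h import *
c=eyes.read_camera("top"); cv2.imwrite("pics/seat1.png",cv2.resize(c["frame"][195:285,190:310],(800,600),interpolation=cv2.INTER_CUBIC)[:,:,::-1])
for r in rods(c,.021): print(*r)
go((.417,-.163,.003),122.7)
E
```

```text
ee_pos: [0.4161, -0.1659, 0.065]
contact_force: [0.5, 1.9, -0.2]
[212. 210.] 24 [0.579  0.2683 0.021 ]
[352.4 241.5] 19 [ 0.4657 -0.1032  0.021 ]
[315.4 257.6] 20 [ 0.4306 -0.0018  0.021 ]
[208.7 262.4] 27 [0.4393 0.2799 0.021 ]
[355.5 274.2] 18 [ 0.3798 -0.1035  0.021 ]
shift [0.0006 0.0009 0.0626] turn [-0.001 -0.001 -0.004] ee [ 0.4166 -0.164   0.0656] t 11.25
```

View pics/seat1.png

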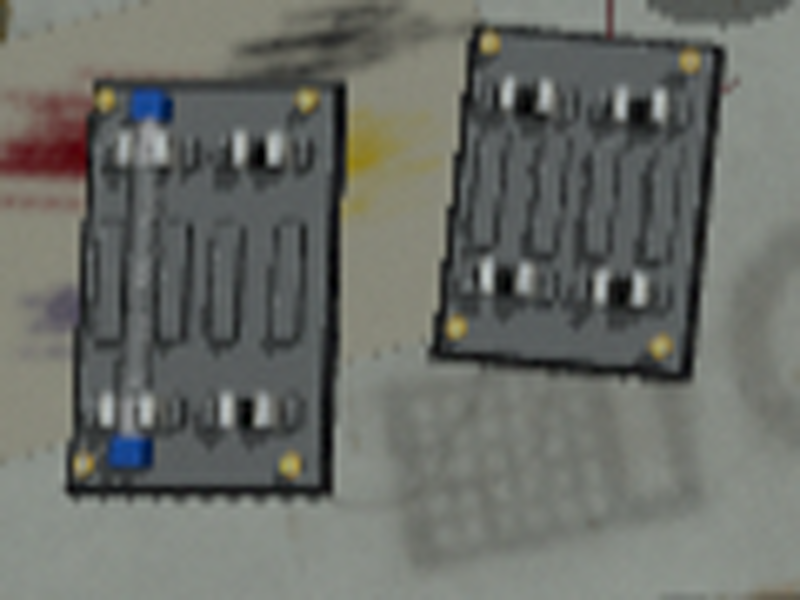

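The picture shows rod A seated between both clip pairs in groove 1, with caps at (152,103) and (130,452). Now I'll grasp rod B, slightly deeper.

```bash
python3 -m creep '[[120,0,0.001,0.03,0,0,0],[120,0,0.001,0.052,0,0,0],[120,0,0.001,0.062,0,0,0],[170,0,0.001,0.063,0,0,0],[200,0,0.001,0.063,0,0,0],[255,0,0.001,0.063,0,0,0],[255,0,0.001,0.063,0,0,0],[255,0,0.001,0.063,0,0,0],[255,0,0.001,0.063,0,0,0]]' 30; python3 -m creep '[[255,0,0,-0.02,0,0,0],[255,0,0,-0.05,0,0,0],[255,0,0,-0.08,0,0,0],[255,0,0,-0.08,0,0,0]]';python3 -c "
from h import *
go((.504,.227,.08),175.5)"
```

```text
t: 12.15
ee_pos: [0.4193, -0.1616, 0.004]
tool_rot: [[-0.541, 0.841, 0.001], [0.841, 0.541, -0.0], [-0.001, 0.001, -1.0]]
contact_force: [-0.3, 3.1, 7.6]
opening: 0.0107
finger_force: 30.4
t: 12.55
ee_pos: [0.4208, -0.1625, 0.0865]
tool_rot: [[-0.541, 0.841, 0.006], [0.841, 0.541, -0.002], [-0.005, 0.003, -1.0]]
contact_force: [-0.7, 0.4, 0.0]
opening: 0.0107
finger_force: 29.6
shift [0.2825 0.2807 0.0061] turn [ 0.001  0.006 -0.92 ] ee [ 0.4208 -0.1625  0.0865] t 12.55
```

```bash
python3 -m creep '[[255,0.282,0.28,0,0,0,-0.92],[255,0.282,0.28,0,0,0,-0.92],[255,0.282,0.28,0,0,0,-0.92],[255,0.282,0.28,0,0,0,-0.92],[255,0.282,0.28,0,0,0,-0.92],[255,0.282,0.28,0,0,0,-0.92],[255,0.282,0.28,0,0,0,-0.92],[255,0.282,0.28,0,0,0,-0.92],[255,0.282,0.28,0,0,0,-0.92],[255,0.282,0.28,0,0,0,-0.92]]'| grep -E 'pos|contact'; python3 -m creep '[[255,0,0,0.02,0,0,0],[255,0,0,0.03,0,0,0],[255,0,0,0.03,0,0,0]]'| grep -E 'pos|contact'; python3 - <<'E'
from h import *
go((.504,.227,.04),175.5)
c=eyes.read_camera("top")
for r in rods(c,.058): print(*r)
E
```

```text
ee_pos: [0.5008, 0.2279, 0.0823]
contact_force: [-0.1, -0.1, -1.0]
ee_pos: [0.4999, 0.2254, 0.0516]
contact_force: [-0.3, 0.8, -0.8]
shift [-0.004   0.002   0.0116] turn [-0.002 -0.003 -0.002] ee [0.4999 0.2254 0.0516] t 13.85
[227.1 209.4] 19 [0.5704 0.2196 0.058 ]
[352.4 241.5] 19 [ 0.4623 -0.1     0.058 ]
[315.4 257.5] 21 [ 0.4287 -0.002   0.058 ]
```

```bash
python3 -m creep '[[255,-0.003,0.0015,0.006,0,0,0],[255,-0.003,0.0015,0.012,0,0,0],[255,-0.003,0.0015,0.013,0,0,0]]'| grep -E 'pos|contact'; for i in 1 2 3; do python3 -m creep '[[255,0,0,0.001,0,0,0],[255,0,0,0.002,0,0,0]]' | grep -E 'pos|contact'; done
```

```text
ee_pos: [0.5045, 0.2282, 0.0398]
contact_force: [-0.1, -0.3, -1.0]
ee_pos: [0.5047, 0.2285, 0.0384]
contact_force: [0.3, 0.6, -0.9]
ee_pos: [0.5046, 0.2285, 0.0363]
contact_force: [-0.1, 0.4, -0.2]
ee_pos: [0.5046, 0.2284, 0.0343]
contact_force: [-0.8, -1.5, 2.3]
```

```bash
python3 -m creep '[[255,0,-0.001,0.0005,0,0,0],[255,0,-0.001,0.001,0,0,0]]' | grep -E 'pos|contact'; python3 -m creep '[[165,0,0,-0.001,0,0,0],[165,0,0,-0.001,0,0,0],[165,0,0,-0.001,0,0,0],[165,0,0,-0.012,0,0,0],[165,0,0,-0.03,0,0,0],[255,0,0,-0.03,0,0,0],[255,0,0,-0.03,0,0,0],[255,0,0,-0.025,0,0,0],[255,0,0,-0.02,0,0,0]]';  python3 - <<'E'
from h import *
go((.504,.227,.044),175.5)
c=eyes.read_camera("top")
for r in rods(c,.037): print(*r)
E
```

```text
ee_pos: [0.5046, 0.2275, 0.0334]
contact_force: [-0.4, 0.4, 1.6]
t: 15.9
ee_pos: [0.5041, 0.2272, 0.0524]
tool_rot: [[-0.997, 0.079, -0.001], [0.079, 0.997, -0.0], [0.001, -0.0, -1.0]]
contact_force: [-0.3, -0.9, -0.5]
opening: 0.0002
finger_force: 0.0
shift [ 0.0001 -0.0002  0.0084] turn [-0.    -0.001 -0.   ] ee [0.5041 0.2272 0.0524] t 15.9
[227.7 208.8] 22 [0.576  0.2225 0.037 ]
[352.4 241.5] 19 [ 0.4642 -0.1018  0.037 ]
[315.4 257.5] 21 [ 0.43   -0.0018  0.037 ]
```

```bash
python3 -m creep '[[255,0,0,0.005,0,0,0],[255,0,0,0.009,0,0,0],[255,0,0,0.01,0,0,0]]'| grep -E 'pos|contact'; for i in 1 2 3; do python3 -m creep '[[255,0,0,0.001,0,0,0],[255,0,0,0.002,0,0,0]]' | grep -E 'pos|contact'; done
```

```text
ee_pos: [0.5041, 0.2272, 0.0425]
contact_force: [0.6, 0.4, 1.4]
ee_pos: [0.5044, 0.2274, 0.0417]
contact_force: [-3.4, -1.7, 10.8]
ee_pos: [0.5049, 0.2275, 0.0403]
contact_force: [-2.1, -2.3, 14.1]
ee_pos: [0.5052, 0.2276, 0.0384]
contact_force: [0.0, -1.9, 6.8]
```

```bash
for i in 1 2 3; do python3 -m creep '[[255,0,0,0.001,0,0,0],[255,0,0,0.002,0,0,0]]' | grep -E 'pos|contact'; done
```

```text
ee_pos: [0.5048, 0.2276, 0.0355]
contact_force: [0.4, -0.0, 3.8]
ee_pos: [0.5048, 0.2277, 0.0338]
contact_force: [-2.1, 0.1, 10.7]
ee_pos: [0.5045, 0.2277, 0.0318]
contact_force: [-2.2, -0.3, 6.3]
```

```bash
for i in 1 2; do python3 -m creep '[[255,0,0,0.001,0,0,0],[255,0,0,0.002,0,0,0]]' | grep -E 'pos|contact'; done;  python3 -m creep '[[255,0,0,0.001,0,0,0]]' | grep -E 'pos|contact'
```

```text
ee_pos: [0.5044, 0.2274, 0.0291]
contact_force: [-0.2, 0.1, -0.5]
ee_pos: [0.5044, 0.2273, 0.027]
contact_force: [0.6, -0.2, 2.6]
ee_pos: [0.5045, 0.2275, 0.0266]
contact_force: [-3.7, -0.9, 17.6]
```

```bash
python3 -m creep '[[255,0,0,-0.03,0,0,0],[120,0,0,-0.06,0,0,0]]' | grep -E 'pos|contact'; python3 - <<'E'
from h import *
go((.449,-.053,.065),108.9)
E
```

```text
ee_pos: [0.5036, 0.227, 0.0861]
contact_force: [0.7, -0.5, -0.2]
shift [ 0.0324 -0.2834  0.0215] turn [-2.000e-03 -1.000e-03  1.162e+00] ee [0.5036 0.227  0.0861] t 18.15
```

```bash
python3 -m creep '[[120,0.032,-0.283,0,0,0,1.16],[120,0.032,-0.283,0,0,0,1.16],[120,0.032,-0.283,0,0,0,1.16],[120,0.032,-0.283,0,0,0,1.16],[120,0.032,-0.283,0,0,0,1.16],[120,0.032,-0.283,0,0,0,1.16],[120,0.032,-0.283,0,0,0,1.16],[120,0.032,-0.283,0.01,0,0,1.16],[120,0.032,-0.283,0.02,0,0,1.16],[120,0.032,-0.283,0.02,0,0,1.16]]'| grep -E 'pos|contact'; python3 - <<'E'
from h import *
go((.449,-.053,.003),108.9)
c=eyes.read_camera("top")
for r in rods(c,.021): print(*r)
E
```

```text
ee_pos: [0.4493, -0.0521, 0.0651]
contact_force: [-0.6, -0.1, -0.1]
shift [-0.0009 -0.0005  0.0621] turn [-0.002 -0.001  0.006] ee [ 0.4493 -0.0521  0.0651] t 19.15
[212. 210.] 24 [0.579  0.2683 0.021 ]
[229.3 209.6] 22 [0.5766 0.2216 0.021 ]
[315.9 257.7] 15 [ 0.4303 -0.0032  0.021 ]
[208.6 262.4] 26 [0.4392 0.2803 0.021 ]
[226.2 261.9] 25 [0.4371 0.2338 0.021 ]
```

```bash
python3 -m creep '[[120,-0.001,0,0.03,0,0,0],[120,-0.001,0,0.052,0,0,0],[120,-0.001,0,0.062,0,0,0],[170,-0.001,0,0.062,0,0,0],[200,-0.001,0,0.062,0,0,0],[255,-0.001,0,0.062,0,0,0],[255,-0.001,0,0.062,0,0,0],[255,-0.001,0,0.062,0,0,0],[255,-0.001,0,0.062,0,0,0]]' 30; python3 -m creep '[[255,0,0,-0.02,0,0,0],[255,0,0,-0.05,0,0,0],[255,0,0,-0.08,0,0,0],[255,0,0,-0.08,0,0,0]]';python3 -c "
from h import *
go((.5325,.120,.08),170.5)"
```

```text
t: 20.1
ee_pos: [0.4513, -0.0532, 0.0051]
tool_rot: [[-0.326, 0.945, 0.002], [0.945, 0.326, -0.0], [-0.001, 0.001, -1.0]]
contact_force: [-0.7, 0.4, 7.6]
opening: 0.0103
finger_force: 30.1
t: 20.5
ee_pos: [0.453, -0.0535, 0.0876]
tool_rot: [[-0.326, 0.945, 0.006], [0.945, 0.326, -0.001], [-0.003, 0.006, -1.0]]
contact_force: [-0.3, -0.7, -0.7]
opening: 0.01
finger_force: 29.5
shift [0.1381 0.1317 0.008 ] turn [ 0.004  0.005 -1.073] ee [ 0.453  -0.0535  0.0876] t 20.5
```

```bash
python3 -m creep '[[255,0.138,0.132,0,0,0,-1.073],[255,0.138,0.132,0,0,0,-1.073],[255,0.138,0.132,0,0,0,-1.073],[255,0.138,0.132,0,0,0,-1.073],[255,0.138,0.132,0,0,0,-1.073],[255,0.138,0.132,0,0,0,-1.073],[255,0.138,0.132,0,0,0,-1.073],[255,0.138,0.132,0,0,0,-1.073],[255,0.138,0.132,0.01,0,0,-1.073],[255,0.138,0.132,0.02,0,0,-1.073]]'| grep -E 'pos|contact'; python3 -m creep '[[255,0,0,0,0,0,0],[255,0,0,0,0,0,0]]'| grep -E 'pos|contact'; python3 - <<'E'
from h import *
go((.5325,.120,.05),170.5)
c=eyes.read_camera("top")
for r in rods(c,.068): print(*r)
E
```

```text
ee_pos: [0.5304, 0.1202, 0.0634]
contact_force: [-0.1, -0.4, -1.8]
ee_pos: [0.53, 0.1201, 0.0636]
contact_force: [0.3, -0.2, -1.3]
shift [-0.0026  0.0003  0.0136] turn [-0.001 -0.001 -0.001] ee [0.53   0.1201 0.0636] t 21.7
```

```bash
python3 -m creep '[[255,-0.0025,0,0.006,0,0,0],[255,-0.0025,0,0.012,0,0,0],[255,-0.0025,0,0.013,0,0,0]]'| grep -E 'pos|contact'; for i in 1 2 3; do python3 -m creep '[[255,0,0,0.001,0,0,0],[255,0,0,0.002,0,0,0]]' | grep -E 'pos|contact'; done
```

```text
ee_pos: [0.5325, 0.1198, 0.0505]
contact_force: [0.6, -0.8, -1.1]
ee_pos: [0.5329, 0.1199, 0.0492]
contact_force: [-0.7, 0.7, -0.2]
ee_pos: [0.5329, 0.1199, 0.0473]
contact_force: [-0.0, -0.0, -1.2]
ee_pos: [0.5329, 0.1199, 0.0453]
contact_force: [0.7, 0.0, -0.8]
```

```bash
python3 - <<'E'
from h import *
s=env.observe(); go((.5325,.120,.05),170.5)
c=eyes.read_camera("side"); u,v=map(int,proj(c,s["ee_pos"])); print(u,v)
for r in rods(c,.045): print(*r)
cv2.imwrite("pics/c.png",cv2.resize(c["frame"][v-40:v+40,u-50:u+50],(750,600),interpolation=cv2.INTER_CUBIC)[:,:,::-1])
E
```

```text
shift [ 0.0004 -0.     -0.0047] turn [ 0.  0. -0.] ee [0.5329 0.1199 0.0453] t 22.65
298 183
[281.5 181.5] 8 [0.4721 0.1408 0.045 ]
```

View pics/c.png

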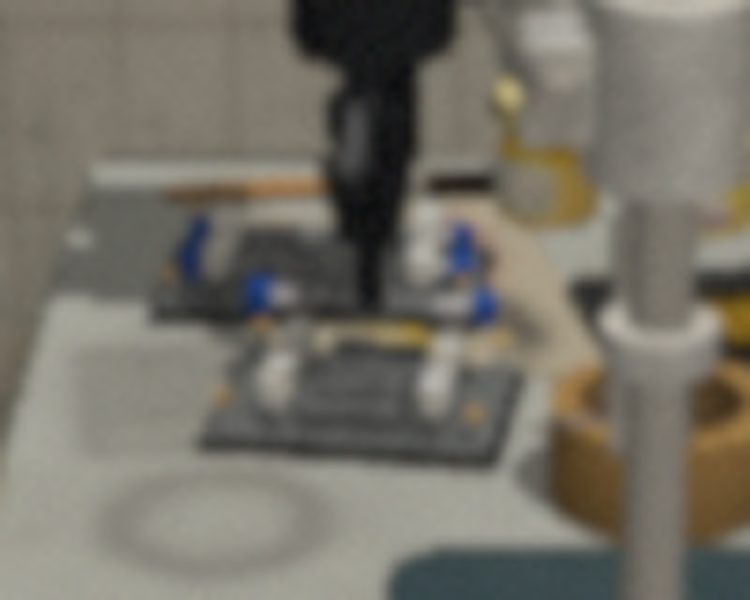

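The picture shows rod C level over the short rack's far groove. Its caps are at (263,292) and (485,305), centred on the fingers at 370. I'll keep lowering.

```bash
for i in 1 2 3; do python3 -m creep '[[255,0,0,0.001,0,0,0],[255,0,0,0.002,0,0,0]]' | grep -E 'pos|contact'; done
```

```text
ee_pos: [0.5329, 0.1199, 0.0432]
contact_force: [0.5, -0.2, -0.5]
ee_pos: [0.5329, 0.1199, 0.0412]
contact_force: [-0.8, -0.4, -0.7]
ee_pos: [0.5329, 0.1199, 0.0392]
contact_force: [-1.4, 0.8, -1.0]
```

```bash
for i in 1 2; do python3 -m creep '[[255,0,0,0.001,0,0,0],[255,0,0,0.002,0,0,0]]' | grep -E 'pos|contact'; done
```

```text
ee_pos: [0.5329, 0.12, 0.0372]
contact_force: [-0.3, -1.1, -0.7]
ee_pos: [0.5329, 0.1199, 0.0352]
contact_force: [0.9, -0.1, -1.1]
```

```bash
for i in 1 2; do python3 -m creep '[[255,0,0,0.001,0,0,0]]' | grep -E 'pos|contact'; done
```

```text
ee_pos: [0.5331, 0.1201, 0.0344]
contact_force: [-0.2, 2.6, 3.8]
ee_pos: [0.5334, 0.1204, 0.0336]
contact_force: [-1.3, 3.5, 6.7]
```

```bash
python3 -m creep '[[255,0,0.0007,-0.0005,0,0,0],[165,0,0.0007,-0.001,0,0,0],[165,0,0.0007,-0.001,0,0,0],[165,0,0.0007,-0.001,0,0,0],[165,0,0.0007,-0.012,0,0,0],[165,0,0.0007,-0.03,0,0,0],[255,0,0.0007,-0.03,0,0,0],[255,0,0.0007,-0.03,0,0,0],[255,0,0.0007,-0.025,0,0,0],[255,0,0.0007,-0.02,0,0,0]]'| grep -E 'pos|contact|opening'; python3 - <<'E'
from h import *
go((.5325,.1205,.044),170.5)
for n in("top","side"):
  for r in rods(eyes.read_camera(n),.037): print(n,*r)
E
```

```text
ee_pos: [0.5326, 0.1205, 0.0524]
contact_force: [0.5, 0.1, -0.5]
opening: -0.0
shift [ 0.0001 -0.0001  0.0084] turn [-0.    -0.001  0.   ] ee [0.5326 0.1205 0.0524] t 24.9
side [282.  184.2] 10 [0.474  0.1349 0.037 ]
side [312.2 186. ] 4 [0.5821 0.1187 0.037 ]
```

```bash
python3 -m creep '[[255,0,0,0.005,0,0,0],[255,0,0,0.008,0,0,0],[255,0,0,0.009,0,0,0]]'| grep -E 'pos|contact'; for i in 1 2 3; do python3 -m creep '[[255,0,0,0.001,0,0,0],[255,0,0,0.002,0,0,0]]' | grep -E 'pos|contact'; done
```

```text
ee_pos: [0.5327, 0.1206, 0.0437]
contact_force: [-0.4, 0.7, -0.5]
ee_pos: [0.5331, 0.1207, 0.0423]
contact_force: [1.3, 0.3, -1.0]
ee_pos: [0.5334, 0.1207, 0.041]
contact_force: [-3.6, -0.5, 13.2]
ee_pos: [0.5338, 0.1208, 0.0395]
contact_force: [-1.7, -1.1, 14.6]
```

```bash
for i in 1 2 3; do python3 -m creep '[[255,0,0,0.001,0,0,0],[255,0,0,0.002,0,0,0]]' | grep -E 'pos|contact'; done
```

```text
ee_pos: [0.5341, 0.1208, 0.0374]
contact_force: [-0.3, -1.7, 6.5]
ee_pos: [0.5338, 0.1208, 0.0348]
contact_force: [-0.5, -1.1, 8.1]
ee_pos: [0.5334, 0.1208, 0.0328]
contact_force: [-2.3, 0.0, 9.2]
```

```bash
for i in 1 2; do python3 -m creep '[[255,0,0,0.001,0,0,0],[255,0,0,0.002,0,0,0]]' | grep -E 'pos|contact'; done;  python3 -m creep '[[255,0,0,0.001,0,0,0]]' | grep -E 'pos|contact'; python3 -m creep '[[255,0,0,0.001,0,0,0]]' | grep -E 'pos|contact'
```

```text
ee_pos: [0.533, 0.1207, 0.0303]
contact_force: [-0.3, -0.3, 0.1]
ee_pos: [0.5328, 0.1206, 0.028]
contact_force: [0.3, -0.4, 0.2]
ee_pos: [0.5328, 0.1206, 0.027]
contact_force: [-0.0, -0.9, 0.1]
ee_pos: [0.533, 0.1206, 0.0262]
contact_force: [-2.3, 0.3, 10.7]
```

```bash
python3 -m creep '[[255,0,0,-0.04,0,0,0],[255,0,0,-0.09,0,0,0],[255,0.05,-0.05,-0.1,0,0,0],[255,0.1,-0.3,-0.1,0,0,0],[255,0.1,-0.3,-0.1,0,0,0],[255,0.1,-0.3,-0.1,0,0,0],[255,0.1,-0.3,-0.1,0,0,0],[255,0.1,-0.3,-0.1,0,0,0],[255,0.1,-0.3,-0.1,0,0,0]]'; python3 - <<'E'
from h import *
for n in("top","side"):
  c=eyes.read_camera(n)
  for r in rods(c,.021): print(n,*r)
  if n=="top": cv2.imwrite("pics/end.png",cv2.resize(c["frame"][150:300,140:340],(800,600),interpolation=cv2.INTER_CUBIC)[:,:,::-1])
E
```

```text
t: 28.0
ee_pos: [0.3832, -0.1613, 0.1264]
tool_rot: [[-0.986, 0.167, -0.0], [0.167, 0.986, -0.001], [-0.0, -0.001, -1.0]]
contact_force: [1.3, 0.3, 0.2]
opening: -0.0
finger_force: 0.0
top [269.8 202.9] 23 [0.5869 0.1112 0.021 ]
top [212. 210.] 24 [0.579  0.2683 0.021 ]
top [229.3 209.6] 22 [0.5766 0.2216 0.021 ]
top [265.  242.7] 22 [0.4798 0.1292 0.021 ]
top [208.7 262.4] 27 [0.4393 0.2799 0.021 ]
top [226.  261.9] 24 [0.437  0.2343 0.021 ]
side [312.4 190.8] 5 [0.5826 0.1127 0.021 ]
```

View pics/end.png

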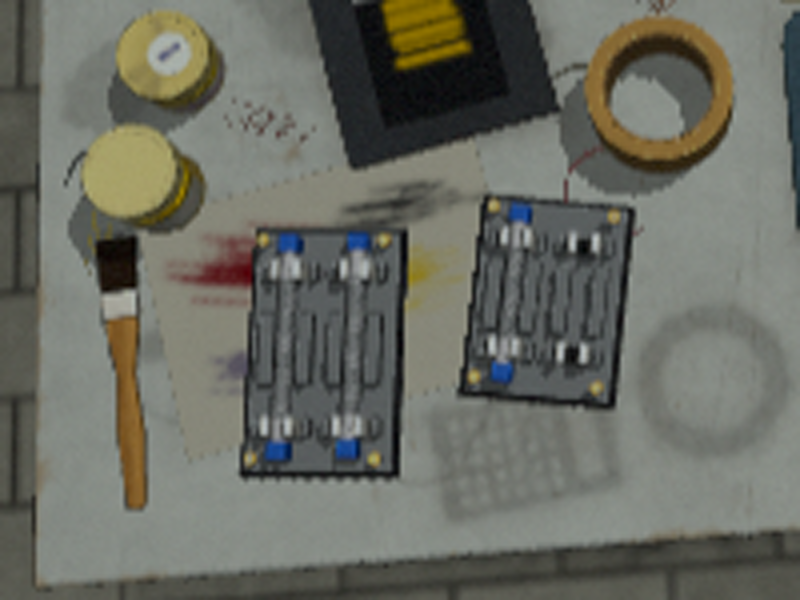

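The picture shows the two long rods seated at (285,345) and (352,345), the short one at (510,290), and the bystanders in place.

```bash
python3 -c "
from cell import env
print(env.job_done())"
```

```text
the job is handed in; nothing more can be done
None
```

I clipped both 150 mm rods into the long rack and the 120 mm rod into the short rack's groove 1, felt both ends of each snap through at about 11–15 N (peak about 18 N on the saddles), and handed the job in at about 28 s; the final top-camera picture showed nothing near the racks moved, and no verdict was returned.

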